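Clamp a battery pack in the test fixture

TASK

Lay the loose battery pack in the test fixture's nest, flat between the two side rails with its terminal end toward the terminal block, and let go. Then push the cam lever through its quarter turn until it bears firmly on its stop pin, so that the cam clamps the pack onto the sprung terminal; feel for the stop and do not force the lever once it is there. Leave the other things on the bench where they are.

Things in the scene. Friction and masses are not known exactly. Their poses are not given: they have to be found in the camera images.
- pack: Tool battery pack, loose, 0.6 kg (varies by a fifth): grey lower case 70 (x) x 112 (y) x 34 high, with a black neck 44 (x) x 88 (y) x 30 high centred on top of it, 64 high in all. Origin at the centre of its underside, z up. Its terminal end (brass strip on the end face, brass contacts on top) is the +y end. Take it across the neck (along its x).
- terminal_end (a point): Middle of the pack's terminal end face: y = 56, 18 above the underside in the pack's frame.
- fixture: Bench-bolted fixture, place and yaw varying: aluminium plate 150 (x) x 250 (y, -140 to 110) x 12 thick. Origin on the bench under the nest's middle, z up. Two side rails along y, 14 high above the plate, 100 long, inner faces at x = -39 and 39 (4 play each side of the pack). Black terminal block at +y, y = 68 to 98, 56 high. Cam at -y; closing the lever slides the pack to +y.
- nest (a point): Centre of the nest on the plate's upper face, 12 above the bench; axes as the fixture's. The clamped pack's origin is within a few mm of it. With the lever open the nest is free from about y = -68 (cam) to 53 (plunger), so the pack is best laid with its origin near y = -8.
- pivot (a point): Point on the upright axis of the cam lever, at mid-height of the lever bar (53 above the bench), at y = -92 in the fixture.
- handle_tip (a point): Point on the centre line of the lever bar, 105 from the pivot, 5 short of its free end, at the bar's mid-height. The line from pivot to handle_tip gives where the lever points now.
- handle: The lever: steel bar 16 wide, 14 high (46 to 60 above the bench), reaching 110 from the pivot, black sleeve on its outer half. Origin on the pivot axis; the bar runs along its -y. Open, it points to the fixture's -y (within 0.1 rad); it turns anticlockwise seen from above; closed, it points to the fixture's +x, up to 0.2 rad short of or past it: where the stop pin is set.
- cam (a joint): Angle of the lever, rad: 0 pointing to the fixture's -y, starts at 0 to 0.1; the rigid stop comes somewhere from 1.35 to 1.80, different each time. Turns stiffly, 0.5 N m (6 N at 85 from the pivot; 4 to 14 N felt along the way), and stays where it is left. At the stop the push rises steeply: 5 to 10 N above the turning effort is firmly home, over 35 N on the lever is forcing it.
- plunger (a joint): How far the sprung brass terminal is pressed in, m: 0 free (its face at y = 53 of the fixture, 21 to 39 above the bench), about 0.003 with the pack clamped, at most 0.006. It takes 2.5 N plus 2.5 N per mm.
- screw_tray: Bystander: black open tray 100 x 150 x 30 with dividers; origin at the centre of its underside.
- driver: Bystander: screwdriver about 180 long, lying; origin at the centre of its underside.
- spray: Bystander: white spray can, 52 across, 150 high; origin at the centre of its underside.
- meter: Bystander: yellow meter 75 x 140 x 34 lying flat; origin at the centre of its underside.
- stop_plate: Round steel plate 68 across under the cam, origin on the pivot axis 12 above the bench, axes as the fixture's. It carries the stop pin: an upright steel pin, 10 across, top 61 above the bench, that meets the closed lever's bar 45 from the pivot on its far side. The pin's arm is clamped at a different angle each time, not shown by this pose; it does not give.
Mind the look-alikes: they are no part of the job. What is shaped like the pack but green, orange or red is not meant.

How it is judged:
By the outcome, as a careful person would: the job done as asked, in the order asked, and still so for the second after the job is handed in, with the robot touching nothing.
It also fails if it takes over 70 s, if anything falls off the work surface, if the arm or the gripper's body presses on something with over 40 N, if the wrist force passes 120 N, or if a joint passes its speed limit or range.

ROBOT

A 6-joint arm with a two-finger parallel gripper is mounted at the origin on the work surface. World frame = base frame: x ahead of the robot, y to its left, z up, the work surface at z = 0. Lengths are in mm, angles in rad, forces in N, time in s.
With the tool pointing down it reaches from about 275 to 750 mm from the base axis. Payload 10.2 kg.
Tool frame: the origin (TCP) lies on the centre line of the jaws, within the pads' length; the fingertips stand 14 mm ahead of it and the grasp point (between the pads) lies 5 mm behind it (env.nose_length is the distance from the TCP to the fingertips, in mm); z points along the fingers, y is the line along which they close (so a half turn about z gives the same grasp; the last joint's range is limited). The gripper opens to 85 mm and grips with 20 to 120 N. Pads are 22 mm wide; open, the fingers measure 114 mm over their backs; the gripper's body (76 mm by 85 mm) begins 54 mm behind the grasp point. The pads swing forward as they close: fully open they stand 13 mm farther back than shut.
Start: joints at [1.111, 0.313, 1.498, -0, 1.331, -0.223], TCP at [123.174, 510.352, 245.294] pointing down, gripper open.
Joint ranges: [-2.94, 2.94], [-0.97, 2.17], [0.19, 2.56], [-1.23, 4.37], [0.02, 3.11], [-2.88, 2.88]. Speed limits (rad/s): [2.39, 2.39, 3.01, 3.14, 3.14, 3.14].

INTERFACE

Orientations are given as [roll, pitch, yaw] about the fixed x, y, z axes, in that order (R = Rz(yaw) Ry(pitch) Rx(roll)).
In Python, from plant import env, vision, ticket gives the robot as it stands.
- The arm moves only by the shell command python3 -m creep 'ROWS'. ROWS is JSON, a list of rows, each an object of numbers: "hand": the opening, from -1 (shut) to 1 (fully open), so that 0 is half open; "tx", "ty", "tz": the shift along the world's x, y, z scaled (see below); "rx", "ry", "rz": the turn, a rotation vector about the world's x, y, z scaled (see below). A call has 1 to 20 rows; each row shifts and turns the commanded pose from where the row before left it; what a row does not reach is not made up. The controller multiplies each number of a shift by 0.5 m and each number of a turn by 0.5 rad. A row lasts 1/10 s, in which the tool goes at most 50 mm and 8.59 degrees, less where a joint would pass 70% of its speed; a pose out of reach is approached as far as the arm can. A call with a number of a shift or a turn outside -1 to 1 is refused whole. A call with a gripper value outside its range is refused whole. The fingers move at their own pace and stop on an object; the grip force is fixed at half the most. Time passes only in rows, so rows that do not move let the fingers close. It gives the time, the measured TCP pose, the force, the opening and the grip force at its end, in the units of the state.
- env.get_state(): the state, without advancing time (a new reading comes with each control period).
- vision.camera(name): name is "scene" or "top" or "wrist"; returns a dict with "frame" (480x640x3 uint8, red, green, blue), "K" (3x3 intrinsics, pixels), "D" ([k1, k2, p1, p2, k3] as OpenCV has them; the pictures are not rectified), "position" and "attitude" of the camera in the world. Camera axes: x right, y down, z forward; pixel columns grow to the right and rows downward; lengths in mm; the calibration is good to about 2 mm. A picture is of the moment at which its call begins. There is no depth.
- ticket.close_job(): hands the job in; it is judged then, once.
The state is a dict: "time_s": time; "joint_pos": joint angles; "qd": joint speeds; "effort": joint torques, N m; "position": TCP position; "orientation": TCP orientation; "ft_force": force on the tool from outside, world axes, zero at the start; "torque": the same for the moment, N m; "opening": finger opening in mm; "grip_force": force on a finger pad.
Only numpy, scipy, OpenCV 4.12 (cv2) and the standard library are available. Lean on these libraries where they do the work, as an engineer would, in place of code of your own. Each camera call takes 0.05 s, during which the arm holds its last target. There are 200 camera calls.

## Working session

There is one attempt and no reset: what is moved stays moved. The work goes in short steps, Python scripts to look and compute and a shell command to move; the robot and the scene stay as the last step left them, time stands still between calls to the robot, and variables do not carry over. Pictures are saved under pics/ and viewed, at most 10 in all, crops included, and the job is handed in when it is done.

```bash
mkdir -p pics; ls; cat > h.py <<'E'
import numpy as np, cv2
from plant import env, vision, ticket
from scipy.spatial.transform import Rotation as Rn
def rot(a):
    a=np.array(a,float)
    if a.shape==(3,3): return a
    if a.size==4: return Rn.from_quat(a).as_matrix()
    return Rn.from_euler('xyz',a).as_matrix()
def ray(c,px,z):
    p=cv2.undistortPoints(np.array(px,float).reshape(-1,1,2),np.array(c['K']),np.array(c['D'])).reshape(-1,2)
    d=np.c_[p,np.ones(len(p))]@rot(c['attitude']).T; o=np.array(c['position'])
    return o+d*((z-o[2])/d[:,2])[:,None]
def save(c,n): cv2.imwrite('pics/'+n,c['frame'][:,:,::-1])
E
python3 - <<'E'
from h import *
for n in('scene','top'):
    c=vision.camera(n); save(c,n+'1.png'); print(n,c['position'],c['attitude'],c['K'],c['D'])
print(env.get_state())
E
```

```text
pics
scene [1553.90810062  394.89017089  940.70551256] [-2.27683539 -0.013141    1.81560553] [[499.93191495   0.         319.16628651]
 [  0.         499.93191495 239.24901229]
 [  0.           0.           1.        ]] [-0.03052584  0.          0.          0.          0.        ]
top [ 324.9930691   154.59809687 1508.10584097] [-2.98035534e+00 -2.31712701e-03 -1.57276994e+00] [[586.37911667   0.         323.98571738]
 [  0.         586.37911667 242.60412765]
 [  0.           0.           1.        ]] [-0.15940284  0.          0.          0.          0.        ]
{'time_s': 0.1, 'joint_pos': array([ 1.11060075e+00,  3.13409360e-01,  1.49835303e+00, -7.13378500e-06,
        1.33099240e+00, -2.23363680e-01]), 'qd': array([-0.00070314, -0.00168399, -0.00249833,  0.0012239 ,  0.00193456,
        0.00063589]), 'effort': array([ 3.16449587e-03, -4.12896001e+01, -2.60140711e+01, -1.26368350e-04,
        3.02287248e-03,  1.77145296e-05]), 'position': array([123.07746574, 510.1544742 , 244.78749918]), 'orientation': array([-3.14045785e+00, -2.50670135e-04,  2.90476232e+00]), 'ft_force': array([ 0.10862021,  0.11272044, -0.57828679]), 'torque': array([0.01739571, 0.05082495, 0.02596916]), 'grip_force': 0.0, 'opening': 85.27383951370322}
```

View pics/top1.png

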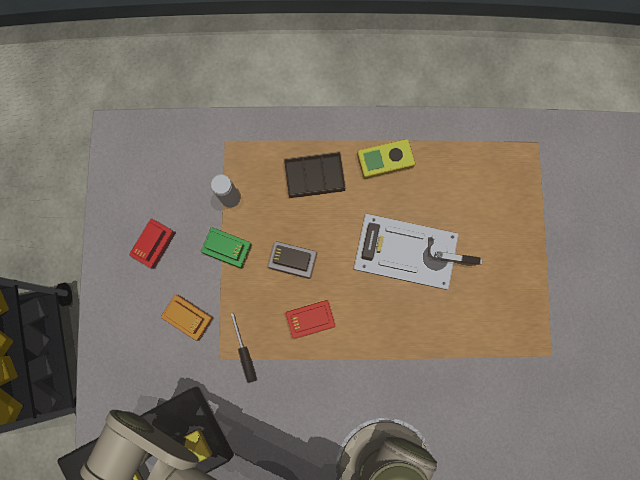

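View pics/scene1.png

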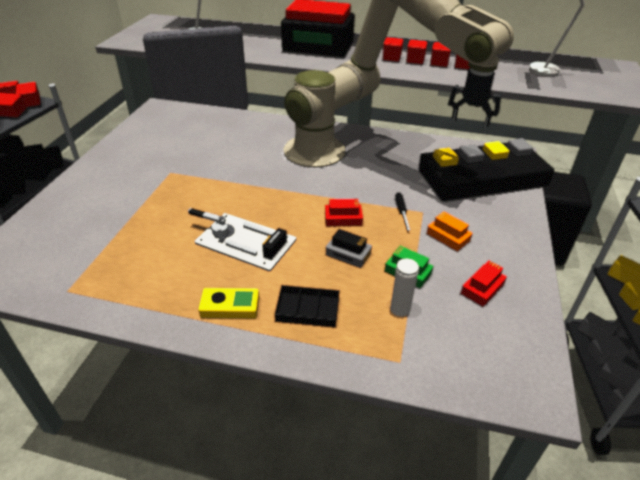

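Top view: the grey and black pack is at (292,259). The look-alikes are green (227,248), red (152,243) and (310,319), and orange (188,317). The fixture is at (407,252), with its terminal block at (371,241) and its lever running from about (437,256) to (481,261). I choose the grey and black one and check it in a close crop.

```bash
cat > m.py <<'E'
from h import *
c=vision.camera('top'); f=c['frame'].copy(); hsv=cv2.cvtColor(f,cv2.COLOR_RGB2HSV)
def big(m,box):
    x0,y0,x1,y1=box; k=np.zeros(m.shape,np.uint8); k[y0:y1,x0:x1]=m[y0:y1,x0:x1]
    cs,_=cv2.findContours(k,cv2.RETR_EXTERNAL,cv2.CHAIN_APPROX_NONE); return max(cs,key=cv2.contourArea)
def rect(cn,z,nm):
    w=ray(c,cn.reshape(-1,2),z)[:,:2].astype(np.float32); r=cv2.minAreaRect(w); print(nm,np.round(r[0],1),np.round(r[1],1),'ang',round(r[2],2)); return r
lowsat=((hsv[:,:,1]<70)).astype(np.uint8)
grey=(lowsat|(hsv[:,:,2]<75)).astype(np.uint8)
pk=big(grey,(262,232,324,288)); rect(pk,34,'pack case(z34)')
pl=big(((hsv[:,:,1]<60)&(hsv[:,:,2]>110)).astype(np.uint8),(345,205,470,300)); rect(pl,12,'plate')
dark=(hsv[:,:,2]<75).astype(np.uint8)
rect(big(dark,(270,238,316,280)),64,'neck')
rect(big(dark,(355,215,385,265)),68,'block')
rect(big(dark,(460,245,490,275)),60,'sleeve')
br=((hsv[:,:,1]>90)&(hsv[:,:,2]>90)&(hsv[:,:,0]>18)&(hsv[:,:,0]<35)).astype(np.uint8)
rect(big(br,(274,245,284,265)),64,'contacts')
cr=np.hstack([cv2.resize(f[225:295,255:335],None,fx=5,fy=5,interpolation=2),cv2.resize(f[205:295,345:490],(400,350),interpolation=2)])
cv2.imwrite('pics/crop1.png',cr[:,:,::-1])
E
python3 m.py
```

```text
pack case(z34) [521.6 232.6] [112.1  71.5] ang 75.4
plate [544.4 -71.8] [270.1 150.3] ang 77.51
neck [506.2 229.3] [40.7 93.6] ang 9.48
block [562.1  43.7] [24.9 93.4] ang 89.32
sleeve [ 515.3 -215.9] [48.9 22.4] ang 81.72
contacts [520.  270.2] [10.   2.5] ang 89.95
```

View pics/crop1.png

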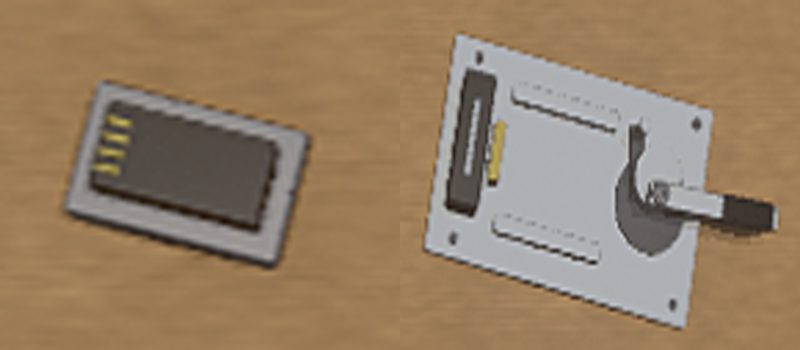

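The crop confirms the grey case, the black neck, and brass contacts on the left (+y) end, so this is the right pack. The plate corners are clear, and the lever points right, to the fixture's -y. I'll move over the pack and look with the wrist camera.

```bash
python3 -m creep '[{"tx":0.04,"ty":-0.028,"rz":-0.16,"hand":1},{"tx":0.04,"ty":-0.028,"rz":-0.16,"hand":1},{"tx":0.04,"ty":-0.028,"rz":-0.16,"hand":1},{"tx":0.04,"ty":-0.028,"rz":-0.16,"hand":1},{"tx":0.04,"ty":-0.028,"rz":-0.16,"hand":1},{"tx":0.04,"ty":-0.028,"rz":-0.16,"hand":1},{"tx":0.04,"ty":-0.028,"rz":-0.16,"hand":1},{"tx":0.04,"ty":-0.028,"rz":-0.16,"hand":1},{"tx":0.04,"ty":-0.028,"rz":-0.16,"hand":1},{"tx":0.04,"ty":-0.028,"rz":-0.16,"hand":1},{"tx":0.04,"ty":-0.028,"rz":-0.16,"hand":1},{"tx":0.04,"ty":-0.028,"rz":-0.16,"hand":1},{"tx":0.04,"ty":-0.028,"rz":-0.16,"hand":1},{"tx":0.04,"ty":-0.028,"rz":-0.16,"hand":1},{"tx":0.04,"ty":-0.028,"rz":-0.16,"hand":1},{"tx":0.04,"ty":-0.028,"rz":-0.16,"hand":1},{"tx":0.04,"ty":-0.028,"rz":-0.16,"hand":1},{"tx":0.04,"ty":-0.028,"rz":-0.16,"hand":1},{"tx":0.04,"ty":-0.028,"rz":-0.16,"hand":1},{"tx":0.04,"ty":-0.028,"rz":-0.16,"hand":1}]'
python3 - <<'E'
from h import *
c=vision.camera('wrist'); save(c,'w1.png'); print(c['position'],c['attitude'],c['K'][0],c['D'])
s=env.get_state();print(s['position'],s['orientation'],s['joint_pos'])
c=vision.camera('top'); w=ray(c,[(365.7,214),(458.5,233.3),(448.3,289.1),(354.1,269.3)],12)[:,:2]
print(w, [np.linalg.norm(w[i]-w[i-1]) for i in range(4)])
E
```

```text
[ 41.76390144 529.99083538 374.02714181] [2.80935438e+00 1.89529030e-03 1.33266701e+00] [330.88017835   0.         319.30970875] [0.0071981 0.        0.        0.        0.       ]
[123.11925402 510.22247739 244.94598455] [-3.14080754e+00 -1.78121046e-04  2.90481194e+00] [ 1.11058347e+00  3.13270650e-01  1.49812064e+00 -2.77150835e-07
  1.33100643e+00 -2.23432150e-01]
[[ 643.76779177   41.66061818]
 [ 592.4203059  -201.22727156]
 [ 446.54307496 -169.14755365]
 [ 498.74252095   73.4489433 ]] [np.float64(148.4682686301754), np.float64(248.25610020001244), np.float64(149.36289635081226), np.float64(248.14883132833518)]schema error: expected keys hand, tx, ty, tz, rx, ry, rz
```

View pics/w1.png

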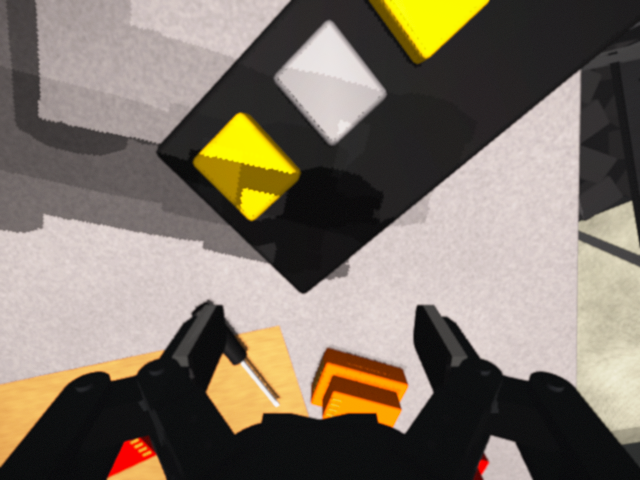

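The wrist view shows the fingers at the bottom (210,340) and (430,340), with the scrap bin ahead. The arm hasn't moved because rows must carry every key, so I'm resending with all of them.

```bash
python3 -m creep '[{"tx":0.04,"ty":-0.028,"tz":0,"rx":0,"ry":0,"rz":-0.16,"hand":1},{"tx":0.04,"ty":-0.028,"tz":0,"rx":0,"ry":0,"rz":-0.16,"hand":1},{"tx":0.04,"ty":-0.028,"tz":0,"rx":0,"ry":0,"rz":-0.16,"hand":1},{"tx":0.04,"ty":-0.028,"tz":0,"rx":0,"ry":0,"rz":-0.16,"hand":1},{"tx":0.04,"ty":-0.028,"tz":0,"rx":0,"ry":0,"rz":-0.16,"hand":1},{"tx":0.04,"ty":-0.028,"tz":0,"rx":0,"ry":0,"rz":-0.16,"hand":1},{"tx":0.04,"ty":-0.028,"tz":0,"rx":0,"ry":0,"rz":-0.16,"hand":1},{"tx":0.04,"ty":-0.028,"tz":0,"rx":0,"ry":0,"rz":-0.16,"hand":1},{"tx":0.04,"ty":-0.028,"tz":0,"rx":0,"ry":0,"rz":-0.16,"hand":1},{"tx":0.04,"ty":-0.028,"tz":0,"rx":0,"ry":0,"rz":-0.16,"hand":1},{"tx":0.04,"ty":-0.028,"tz":0,"rx":0,"ry":0,"rz":-0.16,"hand":1},{"tx":0.04,"ty":-0.028,"tz":0,"rx":0,"ry":0,"rz":-0.16,"hand":1},{"tx":0.04,"ty":-0.028,"tz":0,"rx":0,"ry":0,"rz":-0.16,"hand":1},{"tx":0.04,"ty":-0.028,"tz":0,"rx":0,"ry":0,"rz":-0.16,"hand":1},{"tx":0.04,"ty":-0.028,"tz":0,"rx":0,"ry":0,"rz":-0.16,"hand":1},{"tx":0.04,"ty":-0.028,"tz":0,"rx":0,"ry":0,"rz":-0.16,"hand":1},{"tx":0.04,"ty":-0.028,"tz":0,"rx":0,"ry":0,"rz":-0.16,"hand":1},{"tx":0.04,"ty":-0.028,"tz":0,"rx":0,"ry":0,"rz":-0.16,"hand":1},{"tx":0.04,"ty":-0.028,"tz":0,"rx":0,"ry":0,"rz":-0.16,"hand":1},{"tx":0.04,"ty":-0.028,"tz":0,"rx":0,"ry":0,"rz":-0.16,"hand":1}]'
python3 - <<'E'
from h import *
c=vision.camera('wrist'); save(c,'w2.png'); print(c['position'],c['attitude'],c['K'][0])
s=env.get_state();print(s['position'],s['orientation'],s['joint_pos'])
E
```

```text
time_s: 2.25
position: [523.9, 229.7, 245.2]
orientation: [-3.141, 0.0, 1.302]
ft_force: [-0.0, -0.0, -0.0]
opening: 85.6
grip_force: 0.0
[546.69108411 310.71393615 374.26945574] [ 2.80847082e+00 -1.40687056e-04 -2.70688791e-01] [330.88017835   0.         319.30970875]
[526.24644918 227.5259256  244.79203811] [3.14072976e+00 7.68471398e-04 1.29508632e+00] [ 2.04280301e-01  4.20421352e-01  1.34695575e+00 -1.10139165e-03
  1.37380514e+00  4.80205322e-01]
```

View pics/w2.png

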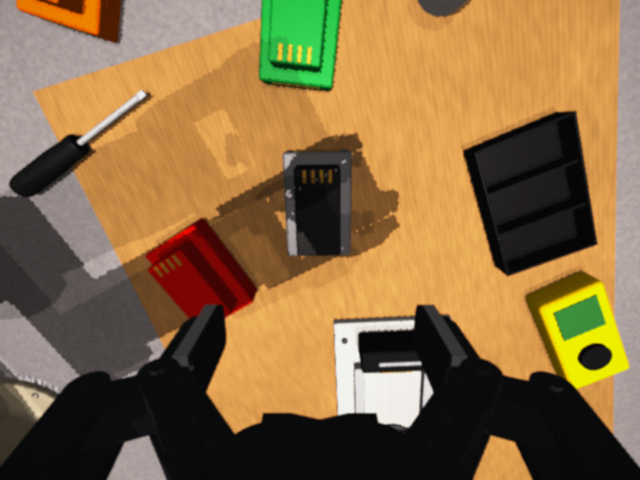

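The wrist view shows the pack at (318,203), with its contacts at (318,177) on the far (+y) end and the neck top spanning columns 295-343. The fixture is at the bottom, around (380,360).

```bash
python3 - <<'E'
from h import *
c=vision.camera('wrist'); f=c['frame'];g=f.max(axis=2)
print('row158',g[158,278:360].tolist());print('row210',g[210,278:360].tolist());print('col348',g[140:265,347].tolist());print('col318',g[140:265,322].tolist())
a=ray(c,[(285,152),(351,150)],34);print(a[:,:2],np.linalg.norm(a[0]-a[1]))
for z,p in((64,[(294,165),(343,165)]),(34,[(288,255),(351,255)])):
    b=ray(c,p,z);print(z,b[:,:2],np.linalg.norm(b[0]-b[1]))
E
```

```text
row158 [181, 147, 144, 170, 187, 191, 192, 191, 191, 191, 190, 184, 163, 126, 86, 67, 66, 65, 65, 64, 66, 66, 64, 66, 65, 66, 65, 65, 65, 65, 66, 66, 67, 65, 65, 66, 63, 66, 66, 65, 65, 66, 64, 66, 64, 65, 67, 64, 66, 67, 66, 65, 65, 66, 64, 64, 64, 65, 64, 65, 63, 63, 64, 65, 67, 68, 65, 63, 59, 57, 64, 80, 87, 89, 88, 87, 89, 91, 90, 86, 87, 87]
row210 [114, 103, 95, 86, 69, 63, 67, 71, 71, 72, 74, 71, 66, 49, 28, 12, 13, 15, 14, 14, 17, 20, 17, 15, 18, 17, 20, 15, 17, 18, 17, 18, 16, 17, 19, 18, 18, 17, 17, 17, 17, 17, 18, 19, 19, 19, 18, 17, 18, 17, 21, 18, 18, 20, 22, 22, 21, 24, 29, 55, 82, 93, 93, 92, 92, 94, 92, 90, 84, 79, 89, 104, 108, 104, 107, 111, 113, 112, 116, 121, 123, 123]
col348 [89, 90, 92, 92, 92, 92, 94, 91, 90, 78, 72, 63, 61, 68, 70, 62, 56, 56, 57, 55, 55, 57, 57, 55, 57, 58, 60, 63, 62, 63, 64, 63, 61, 63, 62, 63, 61, 62, 63, 67, 71, 72, 74, 79, 82, 84, 83, 84, 83, 83, 87, 85, 84, 85, 83, 84, 85, 82, 84, 83, 83, 82, 83, 83, 85, 83, 83, 84, 83, 82, 79, 78, 77, 72, 69, 68, 67, 67, 68, 70, 68, 70, 67, 70, 72, 74, 75, 75, 74, 72, 74, 73, 79, 88, 91, 87, 81, 77, 7
[... 162 characters left out ...]
 60, 56, 56, 62, 63, 66, 65, 65, 64, 64, 65, 64, 59, 44, 24, 12, 9, 9, 9, 17, 16, 16, 17, 14, 19, 19, 18, 18, 13, 16, 17, 15, 13, 14, 16, 14, 10, 9, 11, 9, 12, 10, 9, 12, 10, 10, 11, 11, 9, 13, 15, 18, 19, 20, 21, 17, 19, 20, 17, 18, 17, 19, 19, 16, 20, 17, 19, 18, 18, 17, 17, 19, 18, 18, 17, 17, 16, 17, 17, 15, 16, 17, 17, 19, 15, 16, 17, 18, 17, 17, 17, 18, 18, 18, 17, 19, 14, 14, 16, 17, 16, 17, 16, 18, 39, 71, 91, 97, 99, 99, 100, 103, 100, 107, 136, 184]
[[509.80715023 292.44324117]
 [573.50146004 276.32712863]] 65.70155390843091
64 [[517.71302869 280.56566774]
 [561.0571691  268.23249887]] 45.06463760263371
34 [[479.16232297 186.33345241]
 [546.16178936 167.24158027]] 69.66654920370172
```

```bash
python3 -m creep '[{"tx":0.002,"ty":0.002,"tz":-0.03,"rx":0,"ry":0,"rz":0.015,"hand":1},{"tx":0.0,"ty":0.0,"tz":-0.03,"rx":0,"ry":0,"rz":0.015,"hand":1},{"tx":0,"ty":0,"tz":-0.03,"rx":0,"ry":0,"rz":0,"hand":1},{"tx":0,"ty":0,"tz":-0.03,"rx":0,"ry":0,"rz":0,"hand":1},{"tx":0,"ty":0,"tz":-0.03,"rx":0,"ry":0,"rz":0,"hand":1},{"tx":0,"ty":0,"tz":-0.03,"rx":0,"ry":0,"rz":0,"hand":1},{"tx":0,"ty":0,"tz":-0.03,"rx":0,"ry":0,"rz":0,"hand":1},{"tx":0,"ty":0,"tz":-0.03,"rx":0,"ry":0,"rz":0,"hand":1},{"tx":0,"ty":0,"tz":-0.02,"rx":0,"ry":0,"rz":0,"hand":1},{"tx":0,"ty":0,"tz":0,"rx":0,"ry":0,"rz":0,"hand":1},{"tx":0,"ty":0,"tz":0,"rx":0,"ry":0,"rz":0,"hand":1},{"tx":0,"ty":0,"tz":0,"rx":0,"ry":0,"rz":0,"hand":1}]'
```

```text
time_s: 3.55
position: [524.5, 231.6, 116.1]
orientation: [3.14, -0.001, 1.32]
ft_force: [-0.1, 0.2, -0.2]
opening: 85.2
grip_force: 0.0
```

```bash
python3 -m creep '[{"tx":0.005,"ty":-0.001,"tz":-0.02,"rx":0,"ry":0,"rz":-0.012,"hand":1},{"tx":0,"ty":0,"tz":-0.02,"rx":0,"ry":0,"rz":0,"hand":1},{"tx":0,"ty":0,"tz":-0.02,"rx":0,"ry":0,"rz":0,"hand":1},{"tx":0,"ty":0,"tz":-0.02,"rx":0,"ry":0,"rz":0,"hand":1},{"tx":0,"ty":0,"tz":-0.02,"rx":0,"ry":0,"rz":0,"hand":1},{"tx":0,"ty":0,"tz":-0.016,"rx":0,"ry":0,"rz":0,"hand":1},{"tx":0,"ty":0,"tz":-0.012,"rx":0,"ry":0,"rz":0,"hand":1},{"tx":0,"ty":0,"tz":0,"rx":0,"ry":0,"rz":0,"hand":1},{"tx":0,"ty":0,"tz":0,"rx":0,"ry":0,"rz":0,"hand":1}]'
python3 -m creep '[{"tx":0,"ty":0,"tz":0,"rx":0,"ry":0,"rz":0,"hand":-1},{"tx":0,"ty":0,"tz":0,"rx":0,"ry":0,"rz":0,"hand":-1},{"tx":0,"ty":0,"tz":0,"rx":0,"ry":0,"rz":0,"hand":-1},{"tx":0,"ty":0,"tz":0,"rx":0,"ry":0,"rz":0,"hand":-1},{"tx":0,"ty":0,"tz":0,"rx":0,"ry":0,"rz":0,"hand":-1},{"tx":0,"ty":0,"tz":0,"rx":0,"ry":0,"rz":0,"hand":-1},{"tx":0,"ty":0,"tz":0,"rx":0,"ry":0,"rz":0,"hand":-1},{"tx":0,"ty":0,"tz":0,"rx":0,"ry":0,"rz":0,"hand":-1}]'
```

```text
time_s: 4.45
position: [526.8, 230.9, 51.4]
orientation: [3.141, -0.0, 1.314]
ft_force: [0.3, 0.3, 0.2]
opening: 85.6
grip_force: 0.0
time_s: 5.25
position: [526.2, 231.1, 51.8]
orientation: [-3.141, 0.0, 1.314]
ft_force: [-4.2, 0.8, 6.9]
opening: 43.1
grip_force: 63.8
```

```bash
python3 -m creep '[{"tx":0,"ty":0,"tz":0.02,"rx":0,"ry":0,"rz":0,"hand":-1},{"tx":0,"ty":0,"tz":0.05,"rx":0,"ry":0,"rz":0,"hand":-1},{"tx":0,"ty":0,"tz":0.05,"rx":0,"ry":0,"rz":0,"hand":-1},{"tx":0,"ty":0,"tz":0.05,"rx":0,"ry":0,"rz":0,"hand":-1},{"tx":0,"ty":0,"tz":0.05,"rx":0,"ry":0,"rz":0,"hand":-1},{"tx":0,"ty":0,"tz":0.05,"rx":0,"ry":0,"rz":0,"hand":-1},{"tx":0,"ty":0,"tz":0.05,"rx":0,"ry":0,"rz":0,"hand":-1},{"tx":0,"ty":0,"tz":0.05,"rx":0,"ry":0,"rz":0,"hand":-1},{"tx":0,"ty":0,"tz":0.02,"rx":0,"ry":0,"rz":0,"hand":-1}]'
python3 -m creep '[{"tx":0.001,"ty":-0.03,"tz":0,"rx":0,"ry":0,"rz":0.01,"hand":-1},{"tx":0.001,"ty":-0.04,"tz":0,"rx":0,"ry":0,"rz":0.01,"hand":-1},{"tx":0.001,"ty":-0.05,"tz":0,"rx":0,"ry":0,"rz":0.01,"hand":-1},{"tx":0.001,"ty":-0.05,"tz":0,"rx":0,"ry":0,"rz":0.01,"hand":-1},{"tx":0.001,"ty":-0.05,"tz":0,"rx":0,"ry":0,"rz":0.01,"hand":-1},{"tx":0.001,"ty":-0.05,"tz":0,"rx":0,"ry":0,"rz":0.01,"hand":-1},{"tx":0.001,"ty":-0.05,"tz":0,"rx":0,"ry":0,"rz":0.01,"hand":-1},{"tx":0.001,"ty":-0.05,"tz":0,"rx":0,"ry":0,"rz":0.01,"hand":-1},{"tx":0.001,"ty":-0.05,"tz":0,"rx":0,"ry":0,"rz":0.01,"hand":-1},{"tx":0.001,"ty":-0.05,"tz":0,"rx":0,"ry":0,"rz":0.01,"hand":-1},{"tx":0,"ty":-0.05,"tz":0,"rx":0,"ry":0,"rz":0,"hand":-1},{"tx":0,"ty":-0.05,"tz":0,"rx":0,"ry":0,"rz":0,"hand":-1},{"tx":0,"ty":-0.05,"tz":0,"rx":0,"ry":0,"rz":0,"hand":-1},{"tx":0,"ty":-0.05,"tz":0,"rx":0,"ry":0,"rz":0,"hand":-1},{"tx":0,"ty":-0.03,"tz":0,"rx":0,"ry":0,"rz":0,"hand":-1},{"tx":0,"ty":-0.02,"tz":0,"rx":0,"ry":0,"rz":0,"hand":-1},{"tx":0,"ty":0,"tz":0,"rx":0,"ry":0,"rz":0,"hand":-1},{"tx":0,"ty":0,"tz":0,"rx":0,"ry":0,"rz":0,"hand":-1},{"tx":0,"ty":0,"tz":0,"rx":0,"ry":0,"rz":0,"hand":-1},{"tx":0,"ty":0,"tz":0,"rx":0,"ry":0,"rz":0,"hand":-1}]'
python3 - <<'E'
from h import *
c=vision.camera('wrist'); save(c,'w3.png'); print(c['position'],c['attitude'])
E
```

```text
time_s: 6.15
position: [527.0, 230.8, 248.5]
orientation: [3.139, -0.001, 1.314]
ft_force: [-0.3, -0.4, -7.3]
opening: 42.7
grip_force: 63.3
time_s: 8.15
position: [531.7, -128.4, 246.3]
orientation: [-3.142, -0.0, 1.365]
ft_force: [-0.4, -0.0, -7.7]
opening: 42.5
grip_force: 63.2
[549.29953128 -46.11605955 375.49199104] [ 2.80869122e+00 -3.77382592e-04 -2.07327238e-01]
```

View pics/w3.png

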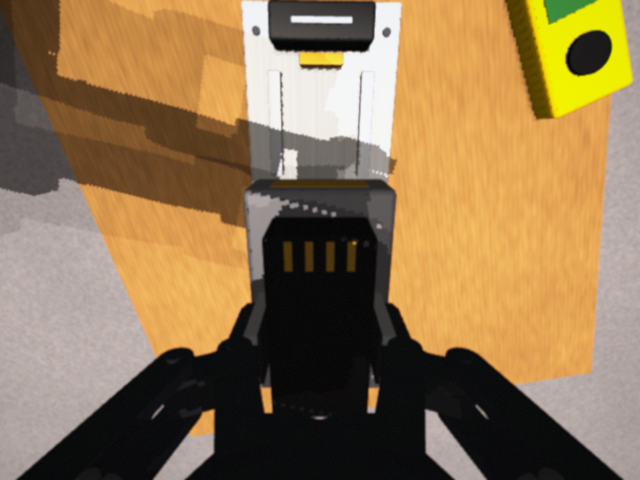

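The pack hangs square in the hand, with its front case edge at about row 188, columns 248-394. Beyond it are the plate (edges at about columns 246 and 398), the rails (about 275 and 367), the plunger (321,58) and the block (321,30).

```bash
python3 - <<'E'
from h import *
c=vision.camera('wrist'); f=c['frame']; s=env.get_state(); t=s['position'];yaw=s['orientation'][2]
hsv=cv2.cvtColor(f,cv2.COLOR_RGB2HSV); white=hsv[:,:,1]<70
L=[];R=[]
for r in range(10,110,4):
    x=np.where(white[r,225:420])[0]+225; L.append((x.min()-.5,r)); R.append((x.max()+.5,r))
out=[]
for P in(L,R):
    w=ray(c,P,12)[:,:2]; v=cv2.fitLine(w.astype(np.float32),cv2.DIST_HUBER,0,.01,.01).ravel(); v[:2]*=np.sign(v[1]); out.append(v); print('edge ang',np.degrees(np.arctan2(v[1],v[0])),v[2:])
d=out[0][:2]+out[1][:2]; d/=np.linalg.norm(d); n=np.array([d[1],-d[0]])
print('width',n@(out[1][2:]-out[0][2:]),'midline n',n@(out[0][2:]+out[1][2:])/2,'tcp n',n@t[:2],'yaw fix',np.arctan2(d[1],d[0]),'tool',yaw)
print('rowV r100',hsv[100,262:290,2].tolist(),hsv[100,352:382,2].tolist())
print('col321',f[36:72,321].tolist()); print('col380 ',f[0:10,390].tolist())
for nm,p,z in(('holes',[(256,31),(387,31)],12),('plunger top front',[(321,66)],39),('block top front',[(272,50),(372,50)],56),('rail ends',[(269,71),(283,71),(361,71),(375,71)],26)):
    w=ray(c,p,z)[:,:2]; print(nm,w@n,w@d)
print('tcp d',d@t[:2],'topcam nest',np.array([548.5,-49.1])@n,np.array([548.5,-49.1])@d)
w=ray(c,[(248,190),(394,188)],t[2]-52+34)[:,:2]; print('pack front n,d rel tcp',w@n-n@t[:2],w@d-d@t[:2])
E
```

```text
edge ang 77.40674 [490.303     29.254026]
edge ang 77.58279 [636.0903     -2.9174082]
width 149.2947 midline n 546.9842 tcp n 546.9639643999819 yaw fix 1.352539 tool 1.3645397401270953
rowV r100 [244, 243, 241, 241, 240, 235, 233, 238, 242, 243, 245, 245, 246, 245, 245, 246, 245, 233, 168, 137, 192, 234, 241, 243, 244, 243, 242, 241] [247, 247, 246, 246, 247, 247, 235, 173, 167, 231, 247, 249, 248, 248, 248, 248, 248, 248, 248, 245, 240, 243, 246, 246, 246, 246, 246, 246, 246, 246]
col321 [[79, 75, 73], [69, 67, 65], [56, 54, 52], [37, 36, 36], [24, 22, 23], [11, 11, 11], [7, 8, 7], [7, 4, 6], [6, 7, 5], [5, 9, 6], [9, 9, 7], [5, 7, 7], [7, 4, 6], [24, 25, 22], [70, 63, 57], [139, 117, 92], [210, 167, 100], [241, 193, 74], [246, 202, 56], [246, 205, 55], [245, 207, 54], [246, 209, 56], [246, 210, 55], [245, 210, 54], [246, 213, 55], [246, 215, 56], [246, 216, 56], [237, 195, 51], [161, 122, 27], [77, 53, 15], [57, 42, 19], [71, 60, 48], [111, 106, 100], [172, 166, 159], [222, 214, 206], [237, 233, 228]]
col380  [[229, 165, 87], [222, 174, 124], [226, 207, 193], [236, 235, 236], [241, 242, 244], [241, 242, 245], [241, 242, 245], [241, 242, 245], [241, 242, 245], [242, 243, 245]]
holes [485.23371672 610.01341973] [156.87194987 158.22332863]
plunger top front [547.42456248] [123.81041423]
block top front [505.49342916 590.64324462] [132.97537407 133.89542314]
rail ends [498.16597336 511.45099464 585.4928265  598.77974464] [120.94498341 121.10035395 121.89925107 122.03058738]
tcp d -10.45486280921688 topcam nest 546.119102256 70.83087505847216
pack front n,d rel tcp [-32.22517129  33.03405297] [56.124618   57.72193751]
```

```bash
python3 -m creep '[{"tx":0.008,"ty":0.037,"tz":0,"rx":0,"ry":0,"rz":-0.008,"hand":-1},{"tx":0.008,"ty":0.037,"tz":0,"rx":0,"ry":0,"rz":-0.008,"hand":-1},{"tx":0.008,"ty":0.036,"tz":0,"rx":0,"ry":0,"rz":0,"hand":-1},{"tx":0.008,"ty":0.036,"tz":0,"rx":0,"ry":0,"rz":0,"hand":-1},{"tx":0,"ty":0,"tz":-0.03,"rx":0,"ry":0,"rz":0,"hand":-1},{"tx":0,"ty":0,"tz":-0.04,"rx":0,"ry":0,"rz":0,"hand":-1},{"tx":0,"ty":0,"tz":-0.04,"rx":0,"ry":0,"rz":0,"hand":-1},{"tx":0,"ty":0,"tz":-0.04,"rx":0,"ry":0,"rz":0,"hand":-1},{"tx":0,"ty":0,"tz":-0.04,"rx":0,"ry":0,"rz":0,"hand":-1},{"tx":0,"ty":0,"tz":-0.04,"rx":0,"ry":0,"rz":0,"hand":-1},{"tx":0,"ty":0,"tz":-0.03,"rx":0,"ry":0,"rz":0,"hand":-1},{"tx":0,"ty":0,"tz":-0.03,"rx":0,"ry":0,"rz":0,"hand":-1},{"tx":0,"ty":0,"tz":0,"rx":0,"ry":0,"rz":0,"hand":-1},{"tx":0,"ty":0,"tz":0,"rx":0,"ry":0,"rz":0,"hand":-1},{"tx":0,"ty":0,"tz":0,"rx":0,"ry":0,"rz":0,"hand":-1}]'
python3 - <<'E'
from h import *
c=vision.camera('wrist'); save(c,'w4.png')
E
```

```text
time_s: 9.75
position: [548.2, -56.3, 102.3]
orientation: [3.14, 0.0, 1.356]
ft_force: [-0.2, -0.3, -7.0]
opening: 42.7
grip_force: 63.1
```

View pics/w4.png

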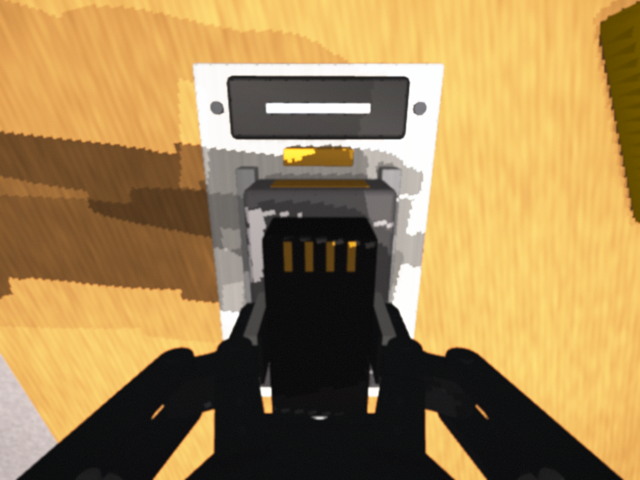

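The pack is centred over the nest: block columns 229-408 and plunger middle 318, against the pack's front middle at 320. The plunger's front edge is at row ~165.

```bash
python3 - <<'E'
from h import *
c=vision.camera('wrist'); s=env.get_state(); t=s['position']; y=s['orientation'][2]
d=np.array([np.cos(y),np.sin(y)]); n=np.array([d[1],-d[0]])
for nm,p,z,o in(('plunger front y53',[(284,148),(318,164)],39,53),('block top y68',[(235,138),(405,138)],56,68),('plate end',[(193,64),(443,64)],12,110),('packfront',[(247,188),(393,188)],t[2]-18,56)):
    w=ray(c,p,z)[:,:2]-t[:2]; print(nm,w@n,w@d,'nest d rel tcp',(w@d-o).round(1))
E
```

```text
plunger front y53 [-19.18857476  -0.11913179] [71.60082744 62.76402147] nest d rel tcp [18.6  9.8]
block top y68 [-42.10955405  44.0757808 ] [77.62413664 77.50457702] nest d rel tcp [9.6 9.5]
plate end [-73.92858115  74.00375486] [117.78520112 117.64594703] nest d rel tcp [7.8 7.6]
packfront [-31.77706773  33.47200825] [57.31971099 57.20905899] nest d rel tcp [1.3 1.2]
```

```bash
python3 -m creep '[{"tx":0,"ty":0,"tz":-0.02,"rx":0,"ry":0,"rz":0,"hand":-1},{"tx":0,"ty":0,"tz":-0.02,"rx":0,"ry":0,"rz":0,"hand":-1},{"tx":0,"ty":0,"tz":-0.015,"rx":0,"ry":0,"rz":0,"hand":-1},{"tx":0,"ty":0,"tz":-0.01,"rx":0,"ry":0,"rz":0,"hand":-1},{"tx":0,"ty":0,"tz":-0.006,"rx":0,"ry":0,"rz":0,"hand":-1},{"tx":0,"ty":0,"tz":0,"rx":0,"ry":0,"rz":0,"hand":-1},{"tx":0,"ty":0,"tz":0,"rx":0,"ry":0,"rz":0,"hand":-1}]'
```

```text
time_s: 10.55
position: [547.5, -55.7, 66.4]
orientation: [-3.141, -0.0, 1.356]
ft_force: [-4.1, 3.6, 1.8]
opening: 42.9
grip_force: 64.4
```

```bash
python3 -m creep '[{"tx":0,"ty":0,"tz":-0.002,"rx":0,"ry":0,"rz":0,"hand":-1},{"tx":0,"ty":0,"tz":0,"rx":0,"ry":0,"rz":0,"hand":-1}]'; python3 -m creep '[{"tx":0,"ty":0,"tz":-0.002,"rx":0,"ry":0,"rz":0,"hand":-1},{"tx":0,"ty":0,"tz":0,"rx":0,"ry":0,"rz":0,"hand":-1}]'
python3 - <<'E'
from h import *
c=vision.camera('scene'); cv2.imwrite('pics/s2.png',cv2.resize(c['frame'][180:290,170:330,::-1],(800,550),interpolation=2))
E
```

```text
time_s: 10.75
position: [547.6, -55.5, 66.0]
orientation: [-3.141, -0.001, 1.356]
ft_force: [-6.8, 6.1, 8.9]
opening: 43.0
grip_force: 65.4
time_s: 10.95
position: [547.9, -55.2, 65.5]
orientation: [3.141, -0.001, 1.356]
ft_force: [-6.4, 8.8, 12.3]
opening: 43.0
grip_force: 66.0
```

View pics/s2.png

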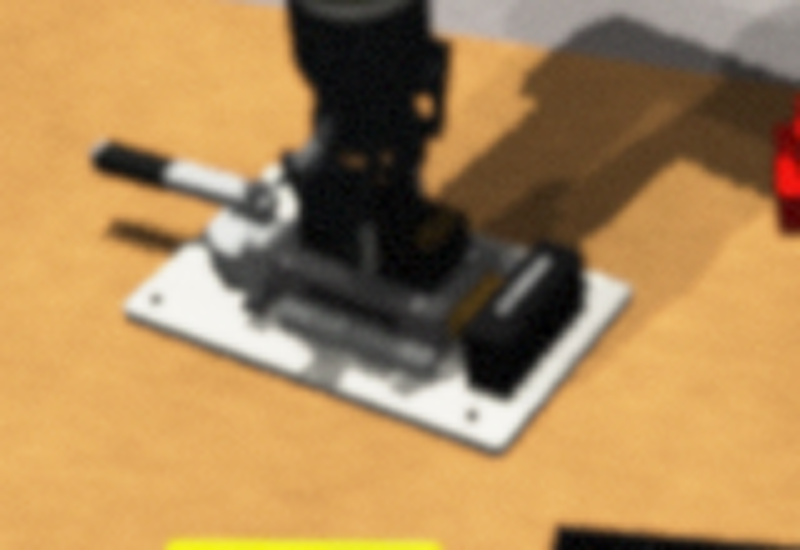

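The pack looks seated flat between the rails and clear of the block, and there is about 12 N of contact force, so I'll let go.

```bash
python3 -m creep '[{"tx":0,"ty":0,"tz":0.002,"rx":0,"ry":0,"rz":0,"hand":0},{"tx":0,"ty":0,"tz":0,"rx":0,"ry":0,"rz":0,"hand":0.3},{"tx":0,"ty":0,"tz":0,"rx":0,"ry":0,"rz":0,"hand":0.6},{"tx":0,"ty":0,"tz":0,"rx":0,"ry":0,"rz":0,"hand":0.6},{"tx":0,"ty":0,"tz":0,"rx":0,"ry":0,"rz":0,"hand":0.6},{"tx":0,"ty":0,"tz":0.02,"rx":0,"ry":0,"rz":0,"hand":0.6},{"tx":0,"ty":0,"tz":0.04,"rx":0,"ry":0,"rz":0,"hand":0.6},{"tx":0,"ty":0,"tz":0.06,"rx":0,"ry":0,"rz":0,"hand":0.6},{"tx":0,"ty":0,"tz":0.06,"rx":0,"ry":0,"rz":0,"hand":0.6},{"tx":0,"ty":0,"tz":0.06,"rx":0,"ry":0,"rz":0,"hand":0.6},{"tx":0,"ty":0,"tz":0.06,"rx":0,"ry":0,"rz":0,"hand":0.6},{"tx":0,"ty":0,"tz":0.05,"rx":0,"ry":0,"rz":0,"hand":-1},{"tx":-0.01,"ty":-0.05,"tz":0,"rx":0,"ry":0,"rz":0,"hand":-1},{"tx":-0.01,"ty":-0.05,"tz":0,"rx":0,"ry":0,"rz":0,"hand":-1},{"tx":-0.01,"ty":-0.05,"tz":0,"rx":0,"ry":0,"rz":0,"hand":-1},{"tx":-0.01,"ty":-0.04,"tz":0,"rx":0,"ry":0,"rz":0,"hand":-1},{"tx":0,"ty":0,"tz":0,"rx":0,"ry":0,"rz":0,"hand":-1},{"tx":0,"ty":0,"tz":0,"rx":0,"ry":0,"rz":0,"hand":-1},{"tx":0,"ty":0,"tz":0,"rx":0,"ry":0,"rz":0,"hand":-1}]'
python3 - <<'E'
from h import *
c=vision.camera('wrist'); save(c,'w5.png')
E
```

```text
time_s: 12.9
position: [527.8, -150.3, 240.1]
orientation: [3.141, -0.0, 1.357]
ft_force: [0.3, 0.6, -0.1]
opening: 0.1
grip_force: 0.0
```

View pics/w5.png

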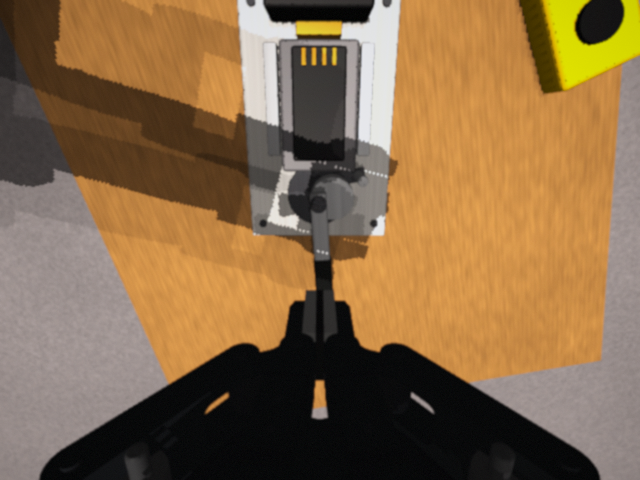

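The pack lies in the nest between the rails (columns 280-360, rows 40-165) with its contacts toward the block. The lever runs from the pivot at (319,203) down past (323,262).

```bash
cat > l.py <<'E'
from h import *
d=np.array([np.cos(1.356),np.sin(1.356)]); n=np.array([d[1],-d[0]])
piv=np.array([549.3,-48.8])-92*d
def center(th,r,off): # lever dir at th from -d anticlockwise; tool on clockwise side
    u=-np.cos(th)*d+np.sin(th)*n; p=np.cos(th)*n+np.sin(th)*d
    return piv+r*u-off*p
E
python3 - <<'E'
from l import *
c=vision.camera('wrist'); s=env.get_state();print(s['position'],s['joint_pos'].round(2))
w=ray(c,[(319,203),(322,258)],60)[:,:2]; print('pivot img',w[0],'calc',piv)
v=w[1]-w[0]; print('theta',np.arctan2(v@n,-v@d),np.linalg.norm(v))
w=ray(c,[(280,40),(360,40),(284,165),(357,165)],46)[:,:2]-(piv+92*d); print('pack in nest',w@n,w@d)
f=c['frame'][265:285,300:345].max(axis=2);print(f[5].tolist())
C=center(0.05,85,35);print('start',C,C-s['position'][:2])
E
```

```text
[ 527.87216014 -150.30082272  239.98910722] [-0.49  0.37  1.43  0.    1.34 -0.28]
pivot img [ 530.83414675 -137.2611319 ] calc [ 529.69034352 -138.68582409]
theta 0.05267758475670712 56.67569382687107
pack in nest [-32.38053654  35.92210654 -32.72977349  37.28232004] [ 48.30121795  48.27831032 -56.39454191 -56.43141709]
[192, 191, 192, 195, 194, 191, 192, 195, 199, 197, 193, 192, 190, 166, 108, 43, 13, 11, 11, 13, 12, 12, 13, 10, 13, 12, 14, 14, 11, 13, 27, 63, 112, 162, 203, 215, 213, 207, 204, 204, 207, 210, 213, 221, 225]
start [ 481.22016017 -216.79242641] [-46.65199997 -66.49160369]
```

```bash
python3 -m creep '[{"tx":-0.023,"ty":-0.033,"tz":0,"rx":0,"ry":0,"rz":0,"hand":-1},{"tx":-0.023,"ty":-0.033,"tz":0,"rx":0,"ry":0,"rz":0,"hand":-1},{"tx":-0.024,"ty":-0.033,"tz":0,"rx":0,"ry":0,"rz":0,"hand":-1},{"tx":-0.023,"ty":-0.034,"tz":0,"rx":0,"ry":0,"rz":0,"hand":-1},{"tx":0,"ty":0,"tz":-0.03,"rx":0,"ry":0,"rz":0,"hand":-1},{"tx":0,"ty":0,"tz":-0.05,"rx":0,"ry":0,"rz":0,"hand":-1},{"tx":0,"ty":0,"tz":-0.05,"rx":0,"ry":0,"rz":0,"hand":-1},{"tx":0,"ty":0,"tz":-0.05,"rx":0,"ry":0,"rz":0,"hand":-1},{"tx":0,"ty":0,"tz":-0.05,"rx":0,"ry":0,"rz":0,"hand":-1},{"tx":0,"ty":0,"tz":-0.05,"rx":0,"ry":0,"rz":0,"hand":-1},{"tx":0,"ty":0,"tz":-0.05,"rx":0,"ry":0,"rz":0,"hand":-1},{"tx":0,"ty":0,"tz":-0.05,"rx":0,"ry":0,"rz":0,"hand":-1},{"tx":0,"ty":0,"tz":0,"rx":0,"ry":0,"rz":0,"hand":-1},{"tx":0,"ty":0,"tz":0,"rx":0,"ry":0,"rz":0,"hand":-1},{"tx":0,"ty":0,"tz":0,"rx":0,"ry":0,"rz":0,"hand":-1}]'
```

```text
time_s: 14.5
position: [481.9, -217.9, 51.2]
orientation: [3.139, 0.001, 1.356]
ft_force: [-0.1, -0.0, 0.3]
opening: 0.3
grip_force: 0.0
```

```bash
for i in 1; do python3 -m creep '[{"tx":0.005,"ty":-0.001,"tz":0,"rx":0,"ry":0,"rz":0.02,"hand":-1},{"tx":0.005,"ty":-0.001,"tz":0,"rx":0,"ry":0,"rz":0.02,"hand":-1},{"tx":0.005,"ty":-0.001,"tz":0,"rx":0,"ry":0,"rz":0.02,"hand":-1},{"tx":0.005,"ty":-0.001,"tz":0,"rx":0,"ry":0,"rz":0.02,"hand":-1},{"tx":0,"ty":0,"tz":0,"rx":0,"ry":0,"rz":0.02,"hand":-1}]'; done; python3 -m creep '[{"tx":0.005,"ty":-0.001,"tz":0,"rx":0,"ry":0,"rz":0,"hand":-1},{"tx":0,"ty":0,"tz":0,"rx":0,"ry":0,"rz":0,"hand":-1}]'; python3 -m creep '[{"tx":0.005,"ty":-0.001,"tz":0,"rx":0,"ry":0,"rz":0,"hand":-1},{"tx":0,"ty":0,"tz":0,"rx":0,"ry":0,"rz":0,"hand":-1}]'; python3 -m creep '[{"tx":0.005,"ty":-0.001,"tz":0,"rx":0,"ry":0,"rz":0,"hand":-1},{"tx":0,"ty":0,"tz":0,"rx":0,"ry":0,"rz":0,"hand":-1}]'
```

```text
time_s: 15.0
position: [491.5, -219.7, 49.8]
orientation: [3.141, 0.0, 1.407]
ft_force: [-0.3, -0.2, 0.2]
opening: -0.2
grip_force: 0.0
time_s: 15.2
position: [493.9, -220.2, 49.8]
orientation: [3.142, 0.0, 1.406]
ft_force: [0.3, -0.3, -0.2]
opening: -0.0
grip_force: 0.0
time_s: 15.4
position: [495.7, -220.5, 49.6]
orientation: [-3.14, -0.0, 1.406]
ft_force: [-3.8, 0.1, 0.6]
opening: 0.3
grip_force: 1.9
time_s: 15.6
position: [498.1, -221.1, 49.6]
orientation: [-3.14, -0.0, 1.406]
ft_force: [-5.0, -0.2, 1.7]
opening: -0.4
grip_force: 2.7
```

```bash
python3 -m creep '[{"tx":0.01,"ty":-0.0035,"tz":0,"rx":0,"ry":0,"rz":0.12,"hand":-1},{"tx":0.0102,"ty":-0.003,"tz":0,"rx":0,"ry":0,"rz":0.12,"hand":-1},{"tx":0.0104,"ty":-0.0023,"tz":0,"rx":0,"ry":0,"rz":0.12,"hand":-1},{"tx":0.0105,"ty":-0.0017,"tz":0,"rx":0,"ry":0,"rz":0.12,"hand":-1},{"tx":0.0106,"ty":-0.001,"tz":0,"rx":0,"ry":0,"rz":0.12,"hand":-1}]'
python3 -m creep '[{"tx":0.0106,"ty":-0.0004,"tz":0,"rx":0,"ry":0,"rz":0.12,"hand":-1},{"tx":0.0106,"ty":0.0002,"tz":0,"rx":0,"ry":0,"rz":0.12,"hand":-1},{"tx":0.0106,"ty":0.001,"tz":0,"rx":0,"ry":0,"rz":0.12,"hand":-1},{"tx":0.0105,"ty":0.0015,"tz":0,"rx":0,"ry":0,"rz":0.12,"hand":-1},{"tx":0.0104,"ty":0.002,"tz":0,"rx":0,"ry":0,"rz":0.12,"hand":-1}]'
```

```text
time_s: 16.1
position: [523.8, -226.8, 49.5]
orientation: [-3.139, -0.001, 1.708]
ft_force: [-6.6, -0.2, 1.5]
opening: 0.0
grip_force: 3.3
time_s: 16.6
position: [549.9, -224.8, 49.4]
orientation: [-3.139, -0.002, 2.008]
ft_force: [-8.9, -1.5, 0.7]
opening: -0.2
grip_force: 3.8
```

```bash
python3 -m creep '[{"tx":0.0102,"ty":0.0027,"tz":0,"rx":0,"ry":0,"rz":0.12,"hand":-1},{"tx":0.0101,"ty":0.0034,"tz":0,"rx":0,"ry":0,"rz":0.12,"hand":-1},{"tx":0.0098,"ty":0.004,"tz":0,"rx":0,"ry":0,"rz":0.12,"hand":-1},{"tx":0.0096,"ty":0.0045,"tz":0,"rx":0,"ry":0,"rz":0.12,"hand":-1}]'
python3 -m creep '[{"tx":0.0093,"ty":0.0051,"tz":0,"rx":0,"ry":0,"rz":0.12,"hand":-1},{"tx":0.009,"ty":0.0056,"tz":0,"rx":0,"ry":0,"rz":0.12,"hand":-1},{"tx":0.0086,"ty":0.0062,"tz":0,"rx":0,"ry":0,"rz":0.12,"hand":-1},{"tx":0.0082,"ty":0.0067,"tz":0,"rx":0,"ry":0,"rz":0.12,"hand":-1}]'
```

```text
time_s: 17.0
position: [569.5, -218.0, 49.3]
orientation: [-3.139, -0.002, 2.248]
ft_force: [-8.9, -4.3, 0.9]
opening: -0.1
grip_force: 5.1
time_s: 17.4
position: [587.2, -206.7, 49.3]
orientation: [-3.139, -0.002, 2.488]
ft_force: [-8.0, -7.4, 0.2]
opening: 0.1
grip_force: 5.6
```

```bash
python3 -m creep '[{"tx":0.004,"ty":0.0035,"tz":0,"rx":0,"ry":0,"rz":0.06,"hand":-1},{"tx":0.0039,"ty":0.0036,"tz":0,"rx":0,"ry":0,"rz":0.06,"hand":-1},{"tx":0.0038,"ty":0.0037,"tz":0,"rx":0,"ry":0,"rz":0.06,"hand":-1},{"tx":0.0037,"ty":0.0038,"tz":0,"rx":0,"ry":0,"rz":0.06,"hand":-1},{"tx":0,"ty":0,"tz":0,"rx":0,"ry":0,"rz":0,"hand":-1}]'
python3 -m creep '[{"tx":0.0036,"ty":0.0039,"tz":0,"rx":0,"ry":0,"rz":0.06,"hand":-1},{"tx":0,"ty":0,"tz":0,"rx":0,"ry":0,"rz":0,"hand":-1}]'
python3 -m creep '[{"tx":0.0018,"ty":0.002,"tz":0,"rx":0,"ry":0,"rz":0.03,"hand":-1},{"tx":0,"ty":0,"tz":0,"rx":0,"ry":0,"rz":0,"hand":-1}]'
```

```text
time_s: 17.9
position: [594.9, -199.6, 49.3]
orientation: [-3.139, -0.002, 2.607]
ft_force: [-7.3, -5.7, -0.2]
opening: 0.4
grip_force: 4.8
time_s: 18.1
position: [596.6, -197.7, 49.3]
orientation: [-3.139, -0.002, 2.637]
ft_force: [-7.3, -7.8, -0.4]
opening: -0.2
grip_force: 5.0
time_s: 18.3
position: [597.5, -196.8, 49.3]
orientation: [-3.139, -0.002, 2.651]
ft_force: [-7.9, -7.3, -0.8]
opening: -0.1
grip_force: 5.1
```

```bash
python3 -m creep '[{"tx":0.0017,"ty":0.002,"tz":0,"rx":0,"ry":0,"rz":0.03,"hand":-1},{"tx":0,"ty":0,"tz":0,"rx":0,"ry":0,"rz":0,"hand":-1}]'
python3 -m creep '[{"tx":0.0017,"ty":0.002,"tz":0,"rx":0,"ry":0,"rz":0.03,"hand":-1},{"tx":0,"ty":0,"tz":0,"rx":0,"ry":0,"rz":0,"hand":-1}]'
```

```text
time_s: 18.5
position: [598.4, -195.8, 49.3]
orientation: [-3.139, -0.002, 2.666]
ft_force: [-8.2, -6.9, -1.5]
opening: 0.1
grip_force: 5.1
time_s: 18.7
position: [599.2, -194.8, 49.3]
orientation: [-3.139, -0.002, 2.681]
ft_force: [-7.9, -7.0, -0.5]
opening: 0.3
grip_force: 5.1
```

```bash
python3 -m creep '[{"tx":0.0016,"ty":0.002,"tz":0,"rx":0,"ry":0,"rz":0.03,"hand":-1},{"tx":0,"ty":0,"tz":0,"rx":0,"ry":0,"rz":0,"hand":-1}]'
python3 -m creep '[{"tx":0.0016,"ty":0.0021,"tz":0,"rx":0,"ry":0,"rz":0.03,"hand":-1},{"tx":0,"ty":0,"tz":0,"rx":0,"ry":0,"rz":0,"hand":-1}]'
```

```text
time_s: 18.9
position: [600.0, -193.8, 49.3]
orientation: [-3.139, -0.002, 2.696]
ft_force: [-7.7, -7.6, -0.6]
opening: 0.1
grip_force: 5.2
time_s: 19.1
position: [600.8, -192.9, 49.3]
orientation: [-3.139, -0.002, 2.711]
ft_force: [-7.6, -7.6, -1.1]
opening: -0.2
grip_force: 5.2
```

```bash
python3 -m creep '[{"tx":0.0016,"ty":0.0021,"tz":0,"rx":0,"ry":0,"rz":0.03,"hand":-1},{"tx":0,"ty":0,"tz":0,"rx":0,"ry":0,"rz":0,"hand":-1}]'
```

```text
time_s: 19.3
position: [601.6, -191.9, 49.3]
orientation: [-3.139, -0.002, 2.726]
ft_force: [-7.5, -8.4, -0.9]
opening: -0.1
grip_force: 5.3
```

```bash
python3 -m creep '[{"tx":0.0016,"ty":0.0021,"tz":0,"rx":0,"ry":0,"rz":0.03,"hand":-1},{"tx":0,"ty":0,"tz":0,"rx":0,"ry":0,"rz":0,"hand":-1}]'
python3 -m creep '[{"tx":0.0015,"ty":0.0021,"tz":0,"rx":0,"ry":0,"rz":0.03,"hand":-1},{"tx":0,"ty":0,"tz":0,"rx":0,"ry":0,"rz":0,"hand":-1}]'
```

```text
time_s: 19.5
position: [602.4, -190.9, 49.3]
orientation: [-3.139, -0.002, 2.741]
ft_force: [-7.1, -9.2, -0.3]
opening: -0.2
grip_force: 5.4
time_s: 19.7
position: [603.1, -189.8, 49.3]
orientation: [-3.139, -0.002, 2.756]
ft_force: [-7.2, -8.6, -1.5]
opening: 0.0
grip_force: 5.4
```

```bash
python3 -m creep '[{"tx":0.0015,"ty":0.0021,"tz":0,"rx":0,"ry":0,"rz":0.03,"hand":-1},{"tx":0,"ty":0,"tz":0,"rx":0,"ry":0,"rz":0,"hand":-1}]'
```

```text
time_s: 19.9
position: [603.9, -188.8, 49.3]
orientation: [-3.139, -0.002, 2.771]
ft_force: [-7.1, -7.7, 0.2]
opening: -0.0
grip_force: 5.4
```

```bash
python3 -m creep '[{"tx":0.0015,"ty":0.0022,"tz":0,"rx":0,"ry":0,"rz":0.03,"hand":-1},{"tx":0,"ty":0,"tz":0,"rx":0,"ry":0,"rz":0,"hand":-1}]'
python3 -m creep '[{"tx":0.0014,"ty":0.0022,"tz":0,"rx":0,"ry":0,"rz":0.03,"hand":-1},{"tx":0,"ty":0,"tz":0,"rx":0,"ry":0,"rz":0,"hand":-1}]'
```

```text
time_s: 20.1
position: [604.6, -187.7, 49.3]
orientation: [-3.139, -0.002, 2.786]
ft_force: [-8.0, -8.4, -1.2]
opening: 0.2
grip_force: 5.4
time_s: 20.3
position: [605.4, -186.6, 49.3]
orientation: [-3.139, -0.002, 2.801]
ft_force: [-7.0, -8.4, -0.8]
opening: 0.1
grip_force: 5.4
```

```bash
python3 -m creep '[{"tx":0.0014,"ty":0.0022,"tz":0,"rx":0,"ry":0,"rz":0.03,"hand":-1},{"tx":0,"ty":0,"tz":0,"rx":0,"ry":0,"rz":0,"hand":-1}]'
```

```text
time_s: 20.5
position: [606.1, -185.5, 49.3]
orientation: [-3.139, -0.002, 2.816]
ft_force: [-6.6, -8.2, -0.5]
opening: 0.0
grip_force: 5.3
```

```bash
python3 -m creep '[{"tx":0.0014,"ty":0.0022,"tz":0,"rx":0,"ry":0,"rz":0.03,"hand":-1},{"tx":0,"ty":0,"tz":0,"rx":0,"ry":0,"rz":0,"hand":-1}]'
python3 -m creep '[{"tx":0.0014,"ty":0.0022,"tz":0,"rx":0,"ry":0,"rz":0.03,"hand":-1},{"tx":0,"ty":0,"tz":0,"rx":0,"ry":0,"rz":0,"hand":-1}]'
```

```text
time_s: 20.7
position: [606.8, -184.4, 49.3]
orientation: [-3.139, -0.002, 2.831]
ft_force: [-7.1, -8.1, -0.6]
opening: -0.3
grip_force: 5.3
time_s: 20.9
position: [607.5, -183.3, 49.3]
orientation: [-3.139, -0.002, 2.846]
ft_force: [-7.2, -9.5, -0.7]
opening: 0.1
grip_force: 5.3
```

```bash
python3 -m creep '[{"tx":0.0013,"ty":0.0023,"tz":0,"rx":0,"ry":0,"rz":0.03,"hand":-1},{"tx":0,"ty":0,"tz":0,"rx":0,"ry":0,"rz":0,"hand":-1}]'
```

```text
time_s: 21.1
position: [608.1, -182.2, 49.3]
orientation: [-3.139, -0.002, 2.861]
ft_force: [-7.4, -8.9, -0.7]
opening: -0.1
grip_force: 5.3
```

```bash
python3 -m creep '[{"tx":0.0013,"ty":0.0023,"tz":0,"rx":0,"ry":0,"rz":0.03,"hand":-1},{"tx":0,"ty":0,"tz":0,"rx":0,"ry":0,"rz":0,"hand":-1}]'
python3 -m creep '[{"tx":0.0013,"ty":0.0023,"tz":0,"rx":0,"ry":0,"rz":0.03,"hand":-1},{"tx":0,"ty":0,"tz":0,"rx":0,"ry":0,"rz":0,"hand":-1}]'
```

```text
time_s: 21.3
position: [608.8, -181.1, 49.3]
orientation: [-3.139, -0.002, 2.876]
ft_force: [-8.2, -8.9, -1.1]
opening: -0.2
grip_force: 5.3
time_s: 21.5
position: [609.4, -179.9, 49.3]
orientation: [-3.139, -0.002, 2.891]
ft_force: [-6.7, -9.8, -0.2]
opening: -0.0
grip_force: 5.3
```

```bash
python3 -m creep '[{"tx":0.0012,"ty":0.0023,"tz":0,"rx":0,"ry":0,"rz":0.03,"hand":-1},{"tx":0,"ty":0,"tz":0,"rx":0,"ry":0,"rz":0,"hand":-1}]'
```

```text
time_s: 21.7
position: [610.0, -178.8, 49.3]
orientation: [-3.139, -0.002, 2.906]
ft_force: [-7.8, -8.8, -0.4]
opening: -0.3
grip_force: 5.3
```

```bash
python3 -m creep '[{"tx":0.0012,"ty":0.0023,"tz":0,"rx":0,"ry":0,"rz":0.03,"hand":-1},{"tx":0,"ty":0,"tz":0,"rx":0,"ry":0,"rz":0,"hand":-1}]'
python3 -m creep '[{"tx":0.0012,"ty":0.0024,"tz":0,"rx":0,"ry":0,"rz":0.03,"hand":-1},{"tx":0,"ty":0,"tz":0,"rx":0,"ry":0,"rz":0,"hand":-1}]'
```

```text
time_s: 21.9
position: [610.6, -177.7, 49.3]
orientation: [-3.139, -0.002, 2.921]
ft_force: [-7.1, -9.1, 0.1]
opening: -0.0
grip_force: 5.3
time_s: 22.1
position: [611.2, -176.3, 49.3]
orientation: [-3.139, -0.002, 2.936]
ft_force: [-7.4, -8.6, -0.4]
opening: -0.2
grip_force: 4.9
```

```bash
python3 -m creep '[{"tx":0.0011,"ty":0.0024,"tz":0,"rx":0,"ry":0,"rz":0.03,"hand":-1},{"tx":0,"ty":0,"tz":0,"rx":0,"ry":0,"rz":0,"hand":-1}]'
```

```text
time_s: 22.3
position: [611.8, -175.2, 49.3]
orientation: [-3.139, -0.002, 2.951]
ft_force: [-7.0, -9.3, -1.0]
opening: -0.3
grip_force: 5.1
```

```bash
python3 -m creep '[{"tx":0.0011,"ty":0.0024,"tz":0,"rx":0,"ry":0,"rz":0.03,"hand":-1},{"tx":0,"ty":0,"tz":0,"rx":0,"ry":0,"rz":0,"hand":-1}]'
python3 -m creep '[{"tx":0.0011,"ty":0.0024,"tz":0,"rx":0,"ry":0,"rz":0.03,"hand":-1},{"tx":0,"ty":0,"tz":0,"rx":0,"ry":0,"rz":0,"hand":-1}]'
```

```text
time_s: 22.5
position: [612.4, -173.9, 49.3]
orientation: [-3.139, -0.002, 2.966]
ft_force: [-6.6, -8.2, -1.3]
opening: -0.0
grip_force: 4.9
time_s: 22.7
position: [612.9, -172.7, 49.2]
orientation: [-3.139, -0.003, 2.981]
ft_force: [-7.8, -8.0, -1.0]
opening: 0.1
grip_force: 4.8
```

```bash
python3 -m creep '[{"tx":0.0011,"ty":0.0024,"tz":0,"rx":0,"ry":0,"rz":0.03,"hand":-1},{"tx":0,"ty":0,"tz":0,"rx":0,"ry":0,"rz":0,"hand":-1}]'
```

```text
time_s: 22.9
position: [613.4, -171.4, 49.3]
orientation: [-3.139, -0.003, 2.996]
ft_force: [-6.9, -7.6, -0.2]
opening: 0.1
grip_force: 4.5
```

```bash
python3 -m creep '[{"tx":0.001,"ty":0.0025,"tz":0,"rx":0,"ry":0,"rz":0.03,"hand":-1},{"tx":0,"ty":0,"tz":0,"rx":0,"ry":0,"rz":0,"hand":-1}]'
python3 -m creep '[{"tx":0.001,"ty":0.0025,"tz":0,"rx":0,"ry":0,"rz":0.03,"hand":-1},{"tx":0,"ty":0,"tz":0,"rx":0,"ry":0,"rz":0,"hand":-1}]'
```

```text
time_s: 23.1
position: [613.9, -170.1, 49.3]
orientation: [-3.14, -0.003, 3.011]
ft_force: [-7.8, -7.0, 0.3]
opening: 0.0
grip_force: 4.3
time_s: 23.3
position: [614.4, -168.7, 49.2]
orientation: [-3.14, -0.003, 3.026]
ft_force: [-7.2, -7.5, -0.8]
opening: 0.0
grip_force: 4.1
```

```bash
python3 -m creep '[{"tx":0.0009,"ty":0.0025,"tz":0,"rx":0,"ry":0,"rz":0.03,"hand":-1},{"tx":0,"ty":0,"tz":0,"rx":0,"ry":0,"rz":0,"hand":-1}]'
```

```text
time_s: 23.5
position: [614.9, -167.4, 49.3]
orientation: [-3.14, -0.003, 3.041]
ft_force: [-7.5, -7.6, -0.2]
opening: -0.4
grip_force: 3.9
```

```bash
python3 -m creep '[{"tx":0.0009,"ty":0.0025,"tz":0,"rx":0,"ry":0,"rz":0.03,"hand":-1},{"tx":0,"ty":0,"tz":0,"rx":0,"ry":0,"rz":0,"hand":-1}]'
python3 -m creep '[{"tx":0.0008,"ty":0.0025,"tz":0,"rx":0,"ry":0,"rz":0.03,"hand":-1},{"tx":0,"ty":0,"tz":0,"rx":0,"ry":0,"rz":0,"hand":-1}]'
```

```text
time_s: 23.7
position: [615.5, -166.1, 49.3]
orientation: [-3.14, -0.002, 3.056]
ft_force: [-7.1, -5.8, -0.7]
opening: 0.0
grip_force: 3.6
time_s: 23.9
position: [615.9, -164.8, 49.3]
orientation: [-3.14, -0.003, 3.071]
ft_force: [-5.8, -6.5, -0.1]
opening: -0.4
grip_force: 3.4
```

```bash
python3 -m creep '[{"tx":0.0008,"ty":0.0025,"tz":0,"rx":0,"ry":0,"rz":0.03,"hand":-1},{"tx":0,"ty":0,"tz":0,"rx":0,"ry":0,"rz":0,"hand":-1}]'
```

```text
time_s: 24.1
position: [616.4, -163.5, 49.4]
orientation: [-3.14, -0.002, 3.086]
ft_force: [-6.5, -6.6, -0.8]
opening: 0.0
grip_force: 3.2
```

```bash
python3 -m creep '[{"tx":0.0007,"ty":0.0026,"tz":0,"rx":0,"ry":0,"rz":0.03,"hand":-1},{"tx":0,"ty":0,"tz":0,"rx":0,"ry":0,"rz":0,"hand":-1}]'
python3 -m creep '[{"tx":0.0007,"ty":0.0026,"tz":0,"rx":0,"ry":0,"rz":0.03,"hand":-1},{"tx":0,"ty":0,"tz":0,"rx":0,"ry":0,"rz":0,"hand":-1}]'
```

```text
time_s: 24.3
position: [616.8, -162.2, 49.4]
orientation: [-3.14, -0.002, 3.101]
ft_force: [-6.2, -5.2, -0.1]
opening: -0.0
grip_force: 3.0
time_s: 24.5
position: [617.3, -160.8, 49.5]
orientation: [-3.14, -0.002, 3.116]
ft_force: [-4.7, -5.8, 0.2]
opening: -0.2
grip_force: 2.9
```

```bash
python3 -m creep '[{"tx":0.0007,"ty":0.0026,"tz":0,"rx":0,"ry":0,"rz":0.03,"hand":-1},{"tx":0,"ty":0,"tz":0,"rx":0,"ry":0,"rz":0,"hand":-1}]'
```

```text
time_s: 24.7
position: [617.6, -160.0, 49.5]
orientation: [-3.139, -0.002, 3.131]
ft_force: [-5.2, -7.2, -0.7]
opening: 0.1
grip_force: 3.9
```

```bash
python3 -m creep '[{"tx":0.0004,"ty":0.0016,"tz":0,"rx":0,"ry":0,"rz":0.01,"hand":-1},{"tx":0,"ty":0,"tz":0,"rx":0,"ry":0,"rz":0,"hand":-1}]'
```

```text
time_s: 24.9
position: [617.7, -159.7, 49.4]
orientation: [-3.139, -0.002, 3.136]
ft_force: [-5.8, -10.7, -1.0]
opening: 0.1
grip_force: 5.0
```

```bash
python3 -m creep '[{"tx":0.0004,"ty":0.0016,"tz":0,"rx":0,"ry":0,"rz":0.01,"hand":-1},{"tx":0,"ty":0,"tz":0,"rx":0,"ry":0,"rz":0,"hand":-1}]'
```

```text
time_s: 25.1
position: [617.8, -159.3, 49.4]
orientation: [-3.138, -0.002, 3.141]
ft_force: [-6.3, -12.1, -1.2]
opening: -0.1
grip_force: 6.1
```

```bash
python3 -m creep '[{"tx":0,"ty":0.0014,"tz":0,"rx":0,"ry":0,"rz":0,"hand":-1},{"tx":0,"ty":0,"tz":0,"rx":0,"ry":0,"rz":0,"hand":-1}]'
```

```text
time_s: 25.3
position: [617.9, -159.0, 49.5]
orientation: [-3.138, -0.002, 3.14]
ft_force: [-5.9, -14.5, -2.4]
opening: 0.0
grip_force: 7.0
```

```bash
python3 -m creep '[{"tx":0,"ty":0.001,"tz":0,"rx":0,"ry":0,"rz":0,"hand":-1},{"tx":0,"ty":0,"tz":0,"rx":0,"ry":0,"rz":0,"hand":-1},{"tx":0,"ty":0,"tz":0,"rx":0,"ry":0,"rz":0,"hand":-1}]'
```

```text
time_s: 25.6
position: [617.9, -158.9, 49.5]
orientation: [-3.137, -0.002, 3.14]
ft_force: [-5.3, -15.4, -2.6]
opening: 0.2
grip_force: 7.7
```

The push has risen 8-9 N above the turning effort with almost no travel, so the lever is firmly home. I'll back off, lift and check.

```bash
python3 -m creep '[{"tx":0,"ty":-0.006,"tz":0,"rx":0,"ry":0,"rz":0,"hand":-1},{"tx":0,"ty":-0.02,"tz":0,"rx":0,"ry":0,"rz":0,"hand":-1},{"tx":0,"ty":-0.04,"tz":0,"rx":0,"ry":0,"rz":0,"hand":-1},{"tx":0,"ty":-0.04,"tz":0.02,"rx":0,"ry":0,"rz":0,"hand":-1},{"tx":0,"ty":-0.04,"tz":0.05,"rx":0,"ry":0,"rz":0,"hand":-1},{"tx":0,"ty":-0.04,"tz":0.06,"rx":0,"ry":0,"rz":0,"hand":-1},{"tx":0,"ty":-0.04,"tz":0.06,"rx":0,"ry":0,"rz":0,"hand":-1},{"tx":0,"ty":-0.04,"tz":0.06,"rx":0,"ry":0,"rz":0,"hand":-1},{"tx":0,"ty":-0.02,"tz":0.06,"rx":0,"ry":0,"rz":0,"hand":-1},{"tx":0,"ty":0,"tz":0.03,"rx":0,"ry":0,"rz":0,"hand":-1},{"tx":0,"ty":0,"tz":0,"rx":0,"ry":0,"rz":0,"hand":-1},{"tx":0,"ty":0,"tz":0,"rx":0,"ry":0,"rz":0,"hand":-1}]'
python3 - <<'E'
from h import *
a=vision.camera('top')['frame']; b=vision.camera('scene')['frame']
im=np.hstack([cv2.resize(a[200:300,345:475],(400,400),interpolation=2),cv2.resize(b[190:280,180:310],(400,400),interpolation=2)])
cv2.imwrite('pics/f1.png',im[:,:,::-1])
E
```

```text
time_s: 26.8
position: [618.4, -299.4, 219.4]
orientation: [3.141, -0.0, 3.14]
ft_force: [0.3, 0.5, 0.1]
opening: -0.2
grip_force: 0.0
```

View pics/f1.png

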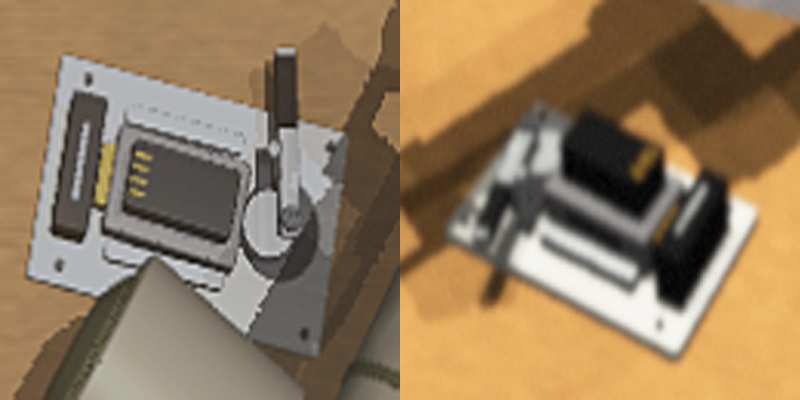

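The top crop shows the pack against the plunger at (105,175), between the rails. The lever points to +x, from (292,218) to (285,60), against the stop pin at (272,150). The arm is clear of everything.

```bash
python3 -c "
from plant import ticket
print(ticket.close_job())"
```

```text
the job is handed in; nothing more can be done
None
```

The pack is in the nest, clamped against the sprung terminal; the lever was pushed 8–9 N past its turning effort onto its stop pin, the arm is clear, and the job was handed in at about 27 s of the 70 s allowed (the hand-in returned no verdict).

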